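# Load the kit tray onto the marked rail pair of the assembly rack

## Robot

A 6-joint arm with a two-finger parallel gripper is mounted at the origin on the work surface. World frame = base frame: x ahead of the robot, y to its left, z up, the work surface at z = 0. Lengths are in mm, angles in rad, forces in N, time in s.
With the tool pointing down it reaches from about 275 to 1000 mm from the base axis. Payload 8.4 kg.
Tool frame: the origin (TCP) lies midway between the tips of the shut fingers; the grasp point (between the pads) lies 19 mm behind it; z points along the fingers, x is the direction in which the jaws open and shut, and the axes are right-handed (so a half turn about z gives the same grasp; the last joint's range is limited). The gripper opens to 85 mm and grips with 20 to 120 N. Pads are 22 mm wide; open, the fingers measure 114 mm over their backs; the gripper's body (76 mm by 85 mm) begins 54 mm behind the grasp point. The pads swing forward as they close: fully open they stand 13 mm farther back than shut.
Start: joints at [-1.105, 0.353, 1.633, -0, 1.155, -0.002], TCP at [281.826, -557.855, 231.281] pointing down, gripper open.
Joint ranges: [-2.63, 2.63], [-0.92, 2.1], [0.06, 2.66], [-1.3, 4.44], [0, 2.69], [-3.02, 3.02]. Speed limits (rad/s): [2.22, 2.22, 2.79, 3.14, 3.14, 3.14].

## Interface

Orientations are given as [roll, pitch, yaw] about the fixed x, y, z axes, in that order (R = Rz(yaw) Ry(pitch) Rx(roll)).
In Python, from rig import sense, grab_frame, camera_model, job gives the robot as it stands.
- The arm moves only by the tool arm_command, never from a script. Its argument "plan" is a list of rows, each an object with "translation": the shift along the tool's x, y, z in cm, a list of three; "twist": the turn about the tool's z in rad; "gripper": the opening, from 0 (shut) to 1 (fully open). A call has exactly 5 rows; each row is the pose to reach, as a shift and turn from the pose measured when the call began, along the tool's axes at that moment; what a row does not reach only later rows make up. A row lasts 1/12 s, in which the tool goes at most 41.7 mm and 7.16 degrees, less where a joint would pass 70% of its speed; a pose out of reach is approached as far as the arm can. A call with a gripper value outside its range is refused whole. The fingers move at their own pace and stop on an object; "squeeze" is the grip in N (left out, the last holds). Time passes only in rows, so rows that repeat a pose let the fingers close, or fill a call up. It gives the time, the measured TCP pose, the force and the opening at its end, in the units of the state.
- sense(): the state, without advancing time (a new reading comes with each control period).
- grab_frame(name): name is "side" or "top" or "wrist"; returns the picture (384x512x3 uint8, blue, green, red); there is no depth.
- camera_model(name): a dict with "fx", "fy", "cx", "cy" (pixels), "dist_coeffs" ([k1, k2, p1, p2, k3] as OpenCV has them; the pictures are not rectified), "pose" (4x4, takes a point from camera to world coordinates). Camera axes: x right, y down, z forward; pixel columns grow to the right and rows downward; lengths in mm; the calibration is good to about 2 mm. A picture is of the moment at which its call begins: read the wrist's pose just before it. camera_model takes no time and is no camera call; for the wrist camera it gives the pose at the moment of the call.
- job.sign_off(): hands the job in, once; it reports no verdict.
The state is a dict: "clock": time; "qpos": joint angles; "qvel": joint speeds; "joint_efforts": joint torques, N m; "eef_pos": TCP position; "tcp_rot": TCP orientation; "contact_force": force on the tool from outside, world axes, zero at the start; "wrist_torque": the same for the moment, N m; "opening": opening from 0.0 (shut) to 1.0 (fully open).
Only numpy, scipy, OpenCV 4.12 (cv2) and the standard library are available. Lean on these libraries where they do the work, as an engineer would, in place of code of your own. Each camera call takes 0.05 s, during which the arm holds its last target.

## Task

Pick up the loaded kit tray from the bench by its black handle and slide it, level, onto the pair of rails that is level with the collar on the rack's side rod. Push it fully home and lean on it gently (about 10 N, never more than about 20 N) for a moment so that it is felt to sit against the rack's back stop, then let go and leave it there at rest. Do not disturb the other things on the bench.

Things in the scene. Friction and masses are not known exactly. Their poses are not given: they have to be found in the camera images.
- tray: Loose aluminium sheet 217 (x) x 160 (y) x 4 mm, 0.16 to 0.25 kg, with four black clamp plates fixed on it from x = -8 mm on, up to z = 26 mm. Origin: centre of its underside; +x to the nose, which enters the rack first; z up. Handle at the other end. It balances about 18 mm from the origin towards the nose, which may sag a few degrees when held by the handle. Starts flat on the bench.
- handle (a point): Point on the tray's black handle block at the height to grip, at (-96.5, 0, 30) mm in the tray's frame. The block is 16 mm (tray x) x 40 mm (tray y), its top 42 mm above the sheet's underside; at least 65 mm free before, behind and beside it.
- rack: Fixed aluminium rack, 277 mm high. Origin: centre of the rails at bench level; +x is the way in, the open front looks to -x. Four pairs of ledge rails from x = -60 to 60 mm, tops at z = 50, 110, 170, 230 mm, 3 mm thick, reaching in to y = +-66.5 mm. The lowest pair holds a fixed tray of the same kind that juts out to x = -157 mm, up to z = 92 mm; the others are free.
- rack_mouth (a point): Middle of the rack's open front at bench level, (-60, 0) mm in its frame, same axes. Side webs 165 mm apart (2.5 mm play each side) rise 15 mm above each ledge and flare out in front, to x = -83 mm. A tray at home has its origin at x = -64.5 to -48.5 mm (by the stop), y = 0, z = ledge top in the rack's frame, x along the rack's x, handle 85 to 101 mm before the rails.
- stop: Back stop at the rails' far end: a rear frame fixed to the rack (origin and axes are those of the rack) that carries two rigid dark steel bars over the whole height. The bars are set by hand from day to day, locked, and their setting is not measured: the faces that the tray's nose meets stand somewhere between x = 44 and 60 mm in this frame, so the stop has to be found by feel.
- rack_rod (a point): Foot (bench level) of the upright rod, 10 mm thick and 275 mm high, at the rack's front on its -y side, (-55, -135) mm in the rack's frame.
- collar_low: Fixed dark steel collar, 34 mm wide, 14 mm high, origin at the centre of its underside, its middle 110 mm above the bench. One of three alike: the one on the rack's rod marks the rail pair to use (ledge tops as high as the collar's middle); the other two are on the spare stand. If this one is on the rack's rod: use the pair at 110 mm.
- collar_mid: As collar_low, its middle 170 mm above the bench. If this one is on the rack's rod: use the pair at 170 mm.
- collar_high: As collar_low, its middle 230 mm above the bench. If this one is on the rack's rod: use the pair at 230 mm.
- spare_stand: Fixed upright rod 275 mm high on a round foot 70 mm wide, origin at the foot's underside; it carries the two spare collars.
- head_a: Black tripod head, 72 mm wide, 72 mm high, origin at the underside. Bystander, to be left alone.
- head_b: Like head_a. Bystander, to be left alone.
- head_c: Like head_a. Bystander, to be left alone.
- screwdriver: Screwdriver lying on the bench. Bystander, to be left alone.
- wrench: Wrench lying on the bench. Bystander, to be left alone.
- oil: White bottle, 44 mm wide, 110 mm high. Bystander, to be left alone.
- grease: Grey jar, 60 mm wide, 60 mm high. Bystander, to be left alone.

How it is judged:
By the outcome, as a careful person would: the job done as asked, in the order asked, and still so for the second after the job is handed in, with the robot touching nothing.
It also fails if it takes over 58 s, if anything falls off the work surface, if the arm or the gripper's body presses on something with over 40 N, if the wrist force passes 120 N, or if a joint passes its speed limit or range.

## Working session

There is one attempt and no reset: what is moved stays moved. The work goes in short steps, Python scripts to look and compute and a tool call to move; the robot and the scene stay as the last step left them, time stands still between calls to the robot, and variables do not carry over. Pictures are saved under pics/ and viewed, and the job is handed in when it is done.

Besides the shell and the picture viewer there is one more tool, called as name(argument=value, ...) on one line, values as JSON. arm_command: Moves the arm, as the interface text tells. Its arguments: {"type":"object","properties":{"plan":{"type":"array","items":{"type":"object","properties":{"translation":{"type":"array","items":{"type":"number"}},"twist":{"type":"number"},"gripper":{"type":"number"}}}},"squeeze":{"type":"number"}},"required":["plan"]}

```bash
ls; mkdir -p pics; python3 - <<'E'
from rig import sense, grab_frame, camera_model, job
import cv2,numpy as np
s=sense();print({k:(np.round(v,3).tolist() if not isinstance(v,str) else v) for k,v in s.items()})
for n in ["side","top","wrist"]:
    m=camera_model(n);cv2.imwrite(f"pics/{n}0.png",grab_frame(n));print(n,m["fx"],m["fy"],m["cx"],m["cy"],m["dist_coeffs"],np.round(m["pose"],3).tolist())
E
```

```text
pics
{'clock': 0.0, 'qpos': [-1.105, 0.354, 1.634, 0.0, 1.155, -0.002], 'qvel': [0.002, 0.002, 0.001, 0.003, -0.0, 0.0], 'joint_efforts': [0.001, -60.525, -34.207, -0.0, 0.009, -0.0], 'eef_pos': [281.604, -557.414, 230.557], 'tcp_rot': [-3.142, 0.001, -1.103], 'contact_force': [-0.258, 0.397, 0.056], 'wrist_torque': [-0.005, -0.022, 0.032], 'opening': 0.997}
side 496.60814727130054 496.60814727130054 251.5146731525646 193.6021035663868 [0.0294012 0.        0.        0.        0.       ] [[0.919, -0.261, 0.294, 20.245], [-0.393, -0.586, 0.709, -1254.17], [-0.013, -0.767, -0.642, 1226.121], [0.0, 0.0, 0.0, 1.0]]
top 476.7539865090132 476.7539865090132 260.3739377817065 187.75781872104685 [-0.01640405  0.          0.          0.          0.        ] [[-0.002, -0.987, 0.164, 298.562], [-1.0, 0.005, 0.019, -121.327], [-0.019, -0.164, -0.986, 1525.154], [0.0, 0.0, 0.0, 1.0]]
wrist 343.61444096143157 343.61444096143157 258.7562141564743 193.66936714184288 [-0.09135581  0.          0.          0.          0.        ] [[0.45, -0.854, -0.261, 346.895], [-0.893, -0.431, -0.13, -524.689], [-0.001, 0.291, -0.957, 373.216], [0.0, 0.0, 0.0, 1.0]]
```

View pics/side0.png

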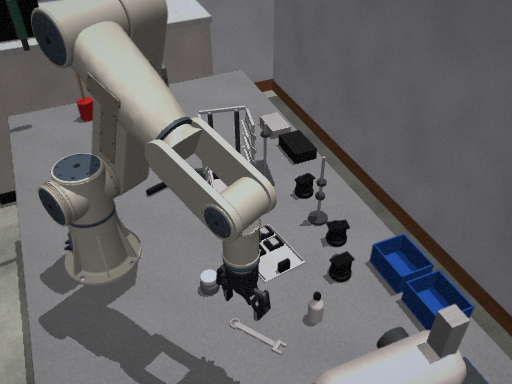

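View pics/top0.png

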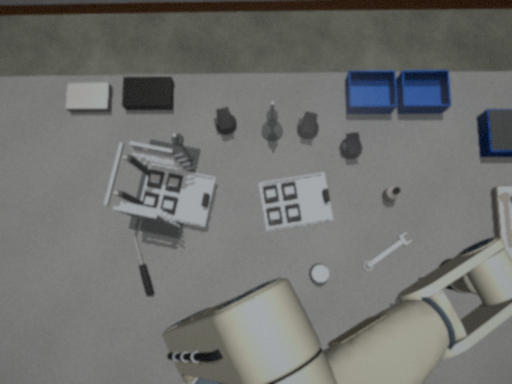

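View pics/wrist0.png

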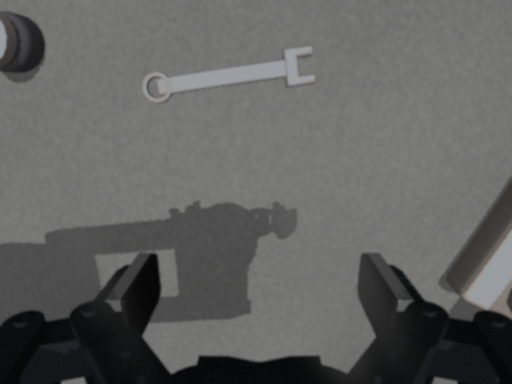

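```bash
cat > h.py <<'E'
from rig import sense, grab_frame, camera_model, job
import cv2,numpy as np
def ray(m,uv):
    K=np.array([[m["fx"],0,m["cx"]],[0,m["fy"],m["cy"]],[0,0,1.]])
    p=cv2.undistortPoints(np.array(uv,float).reshape(-1,1,2),K,np.array(m["dist_coeffs"])).reshape(-1,2)
    T=np.array(m["pose"]);d=np.c_[p,np.ones(len(p))]@T[:3,:3].T
    return T[:3,3],d
def onz(m,uv,z):
    o,d=ray(m,uv);return o+d*((z-o[2])/d[:,2])[:,None]
def proj(m,P):
    K=np.array([[m["fx"],0,m["cx"]],[0,m["fy"],m["cy"]],[0,0,1.]])
    T=np.linalg.inv(np.array(m["pose"]))
    r,_=cv2.Rodrigues(T[:3,:3]);return cv2.projectPoints(np.array(P,float).reshape(-1,3),r,T[:3,3],K,np.array(m["dist_coeffs"]))[0].reshape(-1,2)
def crop(img,x0,y0,x1,y1,s,name):
    cv2.imwrite(name,cv2.resize(img[y0:y1,x0:x1],None,fx=s,fy=s,interpolation=cv2.INTER_CUBIC))
E
python3 - <<'E'
from h import *
t=cv2.imread("pics/top0.png");s=cv2.imread("pics/side0.png")
crop(t,95,110,245,220,5,"pics/c1.png");crop(t,245,160,345,240,7,"pics/c2.png");crop(s,180,90,340,290,3,"pics/c3.png")
E
```

```text
(no output)
```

View pics/c1.png

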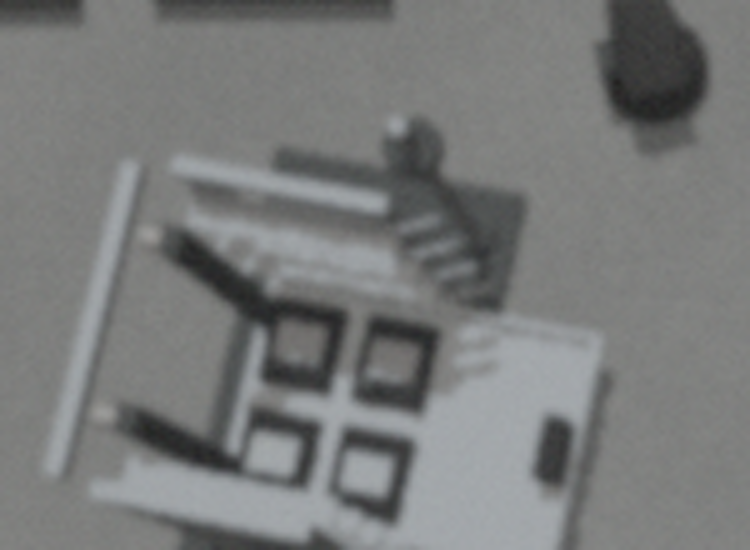

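View pics/c2.png

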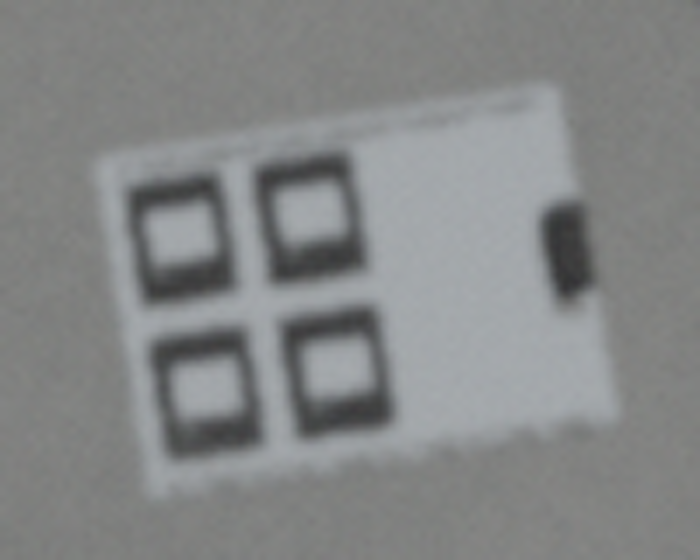

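View pics/c3.png

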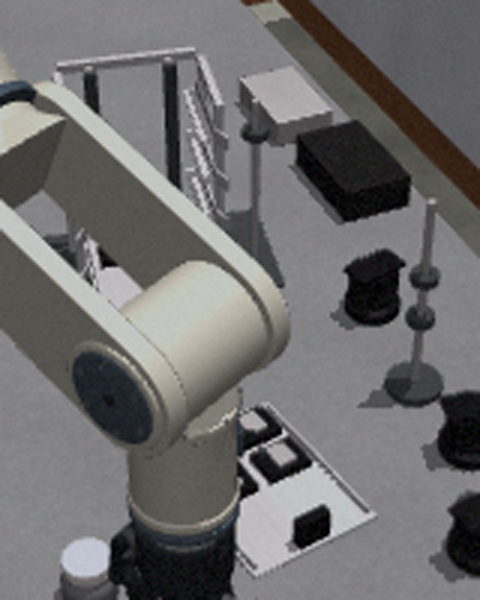

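```bash
python3 - <<'E'
from h import *
t=cv2.imread("pics/top0.png")
crop(t,100,135,225,240,6,"pics/c4.png")
m=camera_model("top")
g=cv2.cvtColor(t,cv2.COLOR_BGR2GRAY)
# tray
mask=np.zeros_like(g);mask[165:240,250:340]=(g[165:240,250:340]>135)*255
mask=cv2.morphologyEx(mask,cv2.MORPH_CLOSE,np.ones((15,15)))
c=max(cv2.findContours(mask,0,1)[0],key=cv2.contourArea)
h=cv2.convexHull(c);print(cv2.minAreaRect(h),cv2.contourArea(h))
q=cv2.boxPoints(cv2.minAreaRect(h));print(q)
P=onz(m,q,4);print(P.round(1)); c0=P.mean(0);print(c0)
for i in range(4): print(np.linalg.norm(P[i]-P[i-1]),np.degrees(np.arctan2(*(P[i]-P[i-1])[1::-1])))
dk=np.zeros_like(g);dk[180:210,318:335]=(g[180:210,318:335]<90)*255
c=max(cv2.findContours(dk,0,1)[0],key=cv2.contourArea);print("handle",cv2.minAreaRect(c),onz(m,cv2.minAreaRect(c)[0],40))
print("rod top",onz(m,(174.4,135.6),275))
# collar side view
ms=camera_model("side")
print(ms["pose"][:3,3] if hasattr(ms["pose"],'shape') else '')
rod=onz(m,(174.4,135.6),275)[0]
for z in [0,110,170,230,275]: print(z,proj(ms,[rod[0],rod[1],z]))
E
```

```text
((295.51776123046875, 200.61004638671875), (51.240997314453125, 70.062255859375), 80.83765411376953) 3509.0
[[256.85397 180.89453]
 [326.0223  169.73834]
 [334.18155 220.32556]
 [265.0132  231.48175]]
[[ 573.5  -81.     4. ]
 [ 609.1 -305.7    4. ]
 [ 444.4 -327.7    4. ]
 [ 409.6 -106.9    4. ]]
[ 509.15477775 -205.29198176    4.        ]
165.94340051803135 8.97325685325748
227.52076521122348 -80.99909767286566
166.21606129250245 -172.40340194528102
223.5274411954342 98.94380393204865
handle ((325.5961608886719, 195.48077392578125), (11.374736785888672, 5.295135498046875), 78.69007110595703) [[ 519.27413162 -297.96853306   40.        ]]
rod top [[650.9334343  136.06051545 275.        ]]
[   20.24546292 -1254.17030181  1226.12111389]
0 [[263.99593328 183.67905488]]
110 [[264.08873987 161.09328066]]
170 [[264.1430581  148.04184213]]
230 [[264.20024864 134.42920771]]
275 [[264.2451654  123.82818242]]
```

View pics/c4.png

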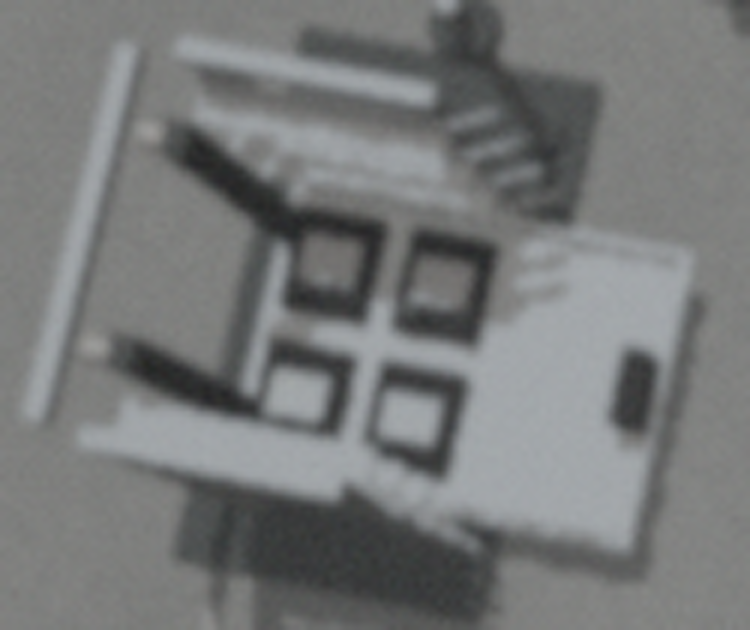

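```bash
python3 - <<'E'
from h import *
m=camera_model("top")
def f(p,z): 
    P=onz(m,np.array(p,float)/6+[100,135],z);print(z,P.round(1).tolist(), np.degrees(np.arctan2(*(P[1]-P[0])[1::-1])).round(2),P.mean(0).round(1), np.linalg.norm(P[1]-P[0]));return P
f([(692,243),(632,550)],54)
f([(127,45),(37,420)],277)
f([(175,45),(437,100)],245)
f([(80,438),(345,497)],245)
f([(632,392),(632,392)],96-4)
E
```

```text
54 [[582.5, 48.5, 54.0], [421.4, 77.3, 54.0]] 169.84 [501.9  62.9  54. ] 163.5877263544175
277 [[632.2, 280.5, 277.0], [461.2, 312.8, 277.0]] 169.3 [546.7 296.6 277. ] 173.9851747119176
245 [[640.6, 268.3, 245.0], [613.5, 145.3, 245.0]] -102.43 [627.  206.8 245. ] 125.95992989627787
245 [[457.1, 303.8, 245.0], [429.8, 181.8, 245.0]] -102.61 [443.5 242.8 245. ] 124.96824298068175
92 [[498.4, 73.5, 92.0], [498.4, 73.5, 92.0]] 0.0 [498.4  73.5  92. ] 0.0
```

arm_command(plan=[{"translation": [-3, -2.9, 0], "twist": 0.1, "gripper": 1}, {"translation": [-4.5, -6.6, 0], "twist": 0.2, "gripper": 1}, {"translation": [-6, -10.5, 0], "twist": 0.32, "gripper": 1}, {"translation": [-7.5, -14.3, 0], "twist": 0.32, "gripper": 1}, {"translation": [-8.5, -18, 0], "twist": 0.32, "gripper": 1}])

```text
clock: 0.57
eef_pos: [404.4, -398.4, 230.7]
tcp_rot: [3.141, 0.002, -1.425]
contact_force: [1.2, -1.1, -0.2]
opening: 1.0
```

arm_command(plan=[{"translation": [-2.2, -3.4, 0], "twist": 0, "gripper": 1}, {"translation": [-4.4, -6.8, 0], "twist": 0, "gripper": 1}, {"translation": [-6.6, -10.2, 0], "twist": 0, "gripper": 1}, {"translation": [-8.3, -12.8, 0], "twist": 0, "gripper": 1}, {"translation": [-8.3, -12.8, 0], "twist": 0, "gripper": 1}])

```text
clock: 0.98
eef_pos: [522.7, -293.9, 230.6]
tcp_rot: [-3.141, 0.003, -1.421]
contact_force: [-0.8, 0.8, 0.4]
opening: 0.998
```

```bash
python3 - <<'E'
from h import *
import json
s=sense();m=camera_model("wrist");im=grab_frame("wrist")
print(np.round(s["eef_pos"],1),np.round(s["tcp_rot"],4),s["contact_force"])
cv2.imwrite("pics/w1.png",im);crop(im,0,0,512,384,1.5,"pics/w1b.png")
import pickle;pickle.dump(m,open("w1.pkl","wb"))
E
```

```text
[ 522.7 -293.9  230.6] [-3.1405e+00  2.7000e-03 -1.4210e+00] [-0.79174633  0.80274875  0.35722648]
```

View pics/w1b.png

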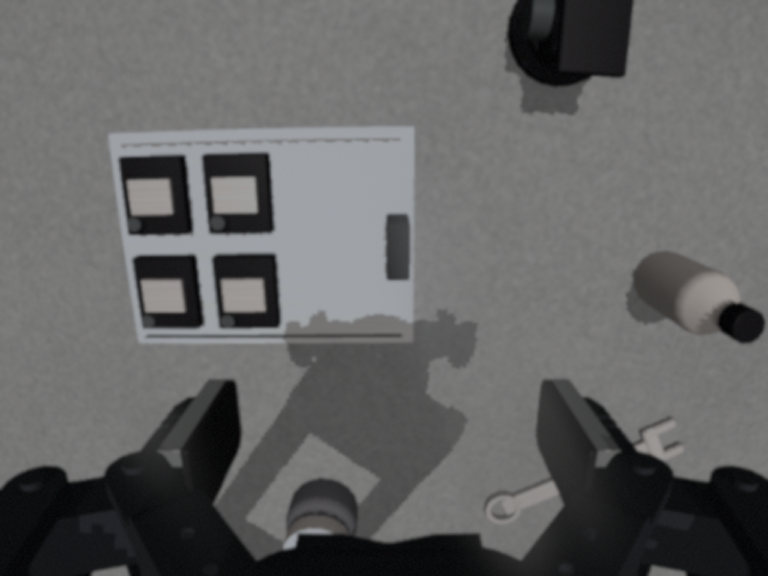

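```bash
python3 - <<'E'
from h import *
import pickle
m=pickle.load(open("w1.pkl","rb"));im=cv2.imread("pics/w1.png");g=cv2.cvtColor(im,cv2.COLOR_BGR2GRAY)
crop(im,230,120,300,210,8,"pics/w1c.png")
q=np.array([(414,127),(413,341.5),(138,343.5),(109.5,134.5)])/1.5
P=onz(m,q,4);print(P.round(1))
for i in range(4):
    d=P[(i+1)%4]-P[i];print(np.linalg.norm(d).round(1),np.degrees(np.arctan2(d[1],d[0])).round(2))
print(P.mean(0))
H=onz(m,np.array([(388,214),(409,214),(409,280),(388,280)])/1.5,42);print(H.round(1),H.mean(0))
E
```

```text
[[ 603.  -299.5    4. ]
 [ 446.1 -324.4    4. ]
 [ 410.9 -109.6    4. ]
 [ 569.1  -86.1    4. ]]
158.9 -170.97
217.7 99.31
159.9 8.45
216.1 -80.97
[ 507.28274812 -204.89820644    4.        ]
[[ 546.3 -290.    42. ]
 [ 548.3 -303.4   42. ]
 [ 504.7 -310.4   42. ]
 [ 502.6 -296.5   42. ]] [ 525.47939454 -300.08326795   42.        ]
```

View pics/w1c.png

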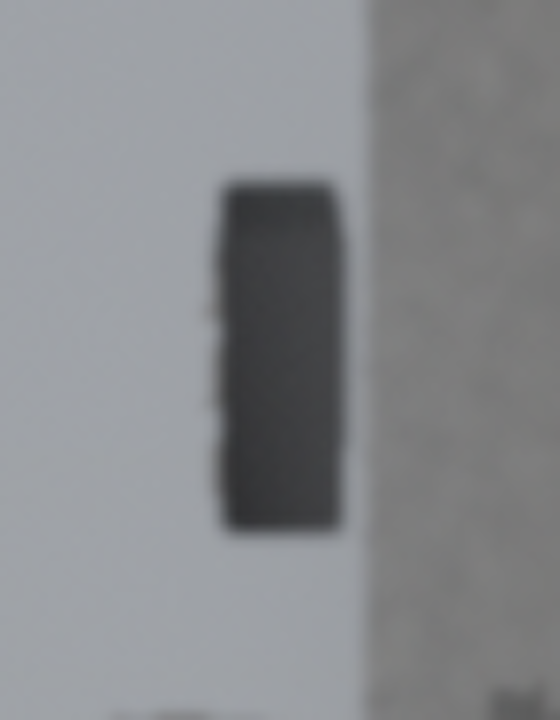

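arm_command(plan=[{"translation": [0.62, 0.11, 3.5], "twist": -0.008, "gripper": 1}, {"translation": [0.62, 0.11, 7], "twist": -0.008, "gripper": 1}, {"translation": [0.62, 0.11, 10.5], "twist": -0.008, "gripper": 1}, {"translation": [0.62, 0.11, 14], "twist": -0.008, "gripper": 1}, {"translation": [0.62, 0.11, 16], "twist": -0.008, "gripper": 1}])

```text
clock: 1.45
eef_pos: [517.6, -301.2, 66.7]
tcp_rot: [3.137, 0.005, -1.414]
contact_force: [-0.5, 0.3, -0.7]
opening: 0.996
```

arm_command(plan=[{"translation": [0, -0.5, 1], "twist": 0, "gripper": 1}, {"translation": [0, -0.5, 2.5], "twist": 0, "gripper": 1}, {"translation": [0, -0.5, 4], "twist": 0, "gripper": 1}, {"translation": [0, -0.5, 5.5], "twist": 0, "gripper": 1}, {"translation": [0, -0.5, 5.5], "twist": 0, "gripper": 1}])

```text
clock: 1.87
eef_pos: [520.7, -300.1, 9.7]
tcp_rot: [3.135, 0.007, -1.414]
contact_force: [-0.5, 0.4, 0.1]
opening: 0.999
```

arm_command(plan=[{"translation": [0, 0, 0], "twist": 0, "gripper": 1}, {"translation": [0, 0, 0], "twist": 0, "gripper": 1}, {"translation": [0, 0, 0], "twist": 0, "gripper": 1}, {"translation": [0, 0, 0], "twist": 0, "gripper": 1}, {"translation": [0, 0, 0], "twist": 0, "gripper": 1}])

```text
clock: 2.28
eef_pos: [521.2, -300.4, 10.5]
tcp_rot: [3.136, 0.006, -1.414]
contact_force: [-0.2, 0.3, 0.2]
opening: 0.997
```

arm_command(plan=[{"translation": [0, 0, 0], "twist": 0, "gripper": 0}, {"translation": [0, 0, 0], "twist": 0, "gripper": 0}, {"translation": [0, 0, 0], "twist": 0, "gripper": 0}, {"translation": [0, 0, 0], "twist": 0, "gripper": 0}, {"translation": [0, 0, 0], "twist": 0, "gripper": 0}], squeeze=90)

```text
clock: 2.7
eef_pos: [521.2, -300.4, 10.5]
tcp_rot: [3.136, 0.006, -1.414]
contact_force: [-0.1, -0.8, -0.2]
opening: 0.301
```

arm_command(plan=[{"translation": [0, 0, 0], "twist": 0, "gripper": 0}, {"translation": [0, 0, 0], "twist": 0, "gripper": 0}, {"translation": [0, 0, 0], "twist": 0, "gripper": 0}, {"translation": [0, 0, 0], "twist": 0, "gripper": 0}, {"translation": [0, 0, 0], "twist": 0, "gripper": 0}], squeeze=90)

```text
clock: 3.12
eef_pos: [521.3, -300.5, 10.7]
tcp_rot: [3.136, 0.006, -1.414]
contact_force: [-0.4, 0.5, 3.8]
opening: 0.173
```

arm_command(plan=[{"translation": [0, 0, -1], "twist": 0, "gripper": 0}, {"translation": [0, 0, -3], "twist": 0, "gripper": 0}, {"translation": [0, 0, -6], "twist": 0, "gripper": 0}, {"translation": [0, 0, -9], "twist": 0, "gripper": 0}, {"translation": [0, 0, -11], "twist": 0, "gripper": 0}])

```text
clock: 3.53
eef_pos: [522.5, -301.3, 123.5]
tcp_rot: [3.137, 0.005, -1.414]
contact_force: [-0.1, 0.3, -2.8]
opening: 0.174
```

arm_command(plan=[{"translation": [0, 0, -3], "twist": 0, "gripper": 0}, {"translation": [0, 0, -6], "twist": 0, "gripper": 0}, {"translation": [0, 0, -9], "twist": 0, "gripper": 0}, {"translation": [0, 0, -12], "twist": 0, "gripper": 0}, {"translation": [0, 0, -13], "twist": 0, "gripper": 0}])

```text
clock: 3.95
eef_pos: [524.5, -302.6, 258.4]
tcp_rot: [-3.142, 0.001, -1.414]
contact_force: [0.1, -0.3, -2.2]
opening: 0.172
```

```bash
python3 - <<'E'
from h import *
import pickle
s=sense();m=camera_model("wrist");im=grab_frame("wrist");t=grab_frame("side");tp=grab_frame("top")
print(np.round(s["eef_pos"],1),np.round(s["tcp_rot"],4),s["contact_force"],s["wrist_torque"],s["opening"])
cv2.imwrite("pics/w2.png",im);crop(im,0,0,512,384,1.5,"pics/w2b.png")
cv2.imwrite("pics/s2.png",t);cv2.imwrite("pics/t2.png",tp)
pickle.dump(m,open("w2.pkl","wb"))
E
```

```text
[ 524.5 -302.6  258.4] [-3.1416e+00  9.0000e-04 -1.4141e+00] [ 0.12359125 -0.33960999 -2.23073403] [-0.35350913 -0.07997761 -0.04517525] 0.1724799012383888
```

View pics/w2b.png

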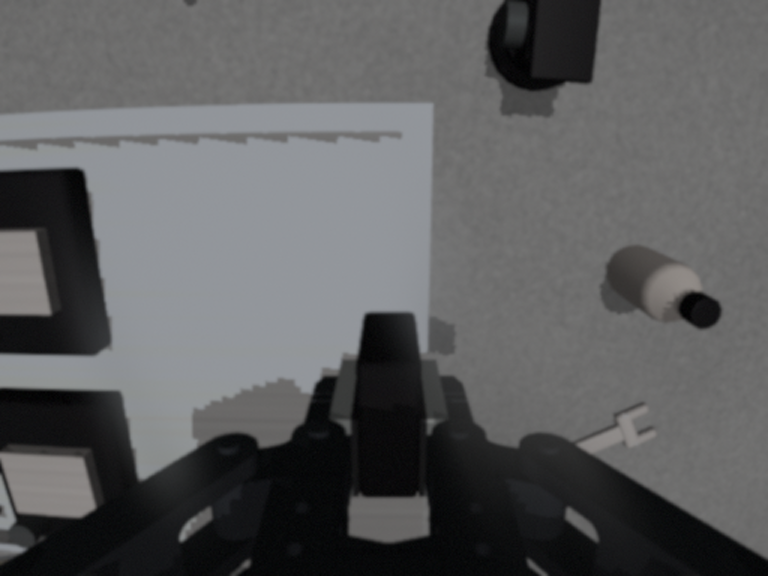

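View pics/s2.png

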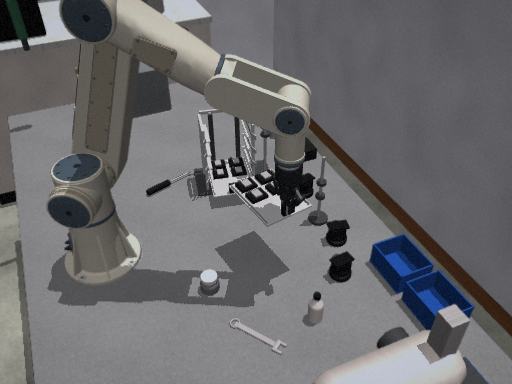

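View pics/t2.png

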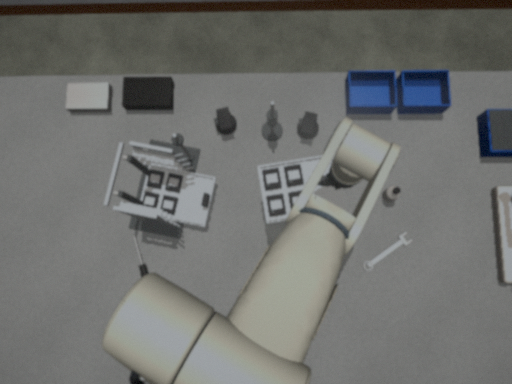

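```bash
python3 - <<'E'
from h import *
a=cv2.imread("pics/s2.png");t=cv2.imread("pics/t2.png")
crop(a,190,100,320,235,5,"pics/c5.png");crop(t,245,145,345,235,6,"pics/c6.png")
E
```

```text
(no output)
```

View pics/c5.png

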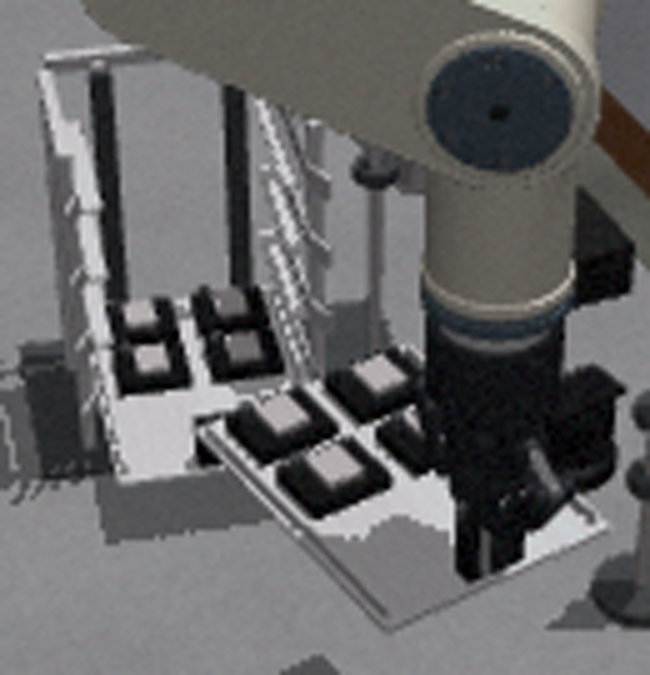

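View pics/c6.png

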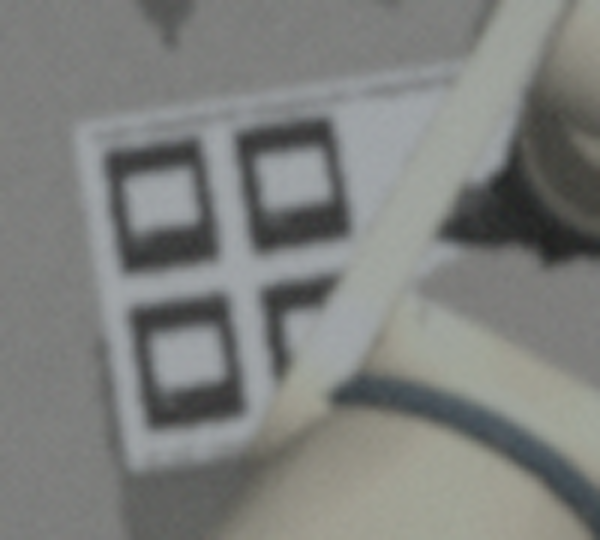

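```bash
python3 - <<'E'
from h import *
ms=camera_model("side");mt=camera_model("top")
def tri(a,b):
    o1,d1=ray(ms,a);o2,d2=ray(mt,b);d1=d1[0];d2=d2[0]
    A=np.c_[d1,-d2];x=np.linalg.lstsq(A,o2-o1,rcond=None)[0]
    p,q=o1+d1*x[0],o2+d2*x[1];return ((p+q)/2).round(1),np.linalg.norm(p-q).round(1)
print("nose left",tri((229.4,185),(266.7,223.7)))
th=np.radians(99.0);u=np.array([np.cos(th),np.sin(th)]);v=np.array([-u[1],u[0]])
h=np.array([524.5,-302.6]);c=h+96.5*u
for n,a,b in [("NL",108.5,80),("NR",108.5,-80),("RL",-108.5,80),("RR",-108.5,-80)]:
    p=c+a*u+b*v
    for z in (251.4,): print(n,p.round(1),proj(ms,[*p,z]).round(1),proj(mt,[*p,z]).round(1))
for px,nm in (((268,225.6),"RL"),((311.6,204),"RR"),((229.4,185),"NL")):
    print(nm,[onz(ms,px,z).round(0)[0][:2].tolist() for z in (235,243,251)])
print("top NR,NL",onz(mt,[(258,165.3),(266.7,223.7)],240).round(1))
E
```

```text
nose left (array([ 415.3, -114.7,  255.1]), np.float64(6.8))
NL [ 413.4 -112.6] [[227.6 185.9]] [[266.3 223.3]]
NR [571.4 -87.6] [[270.2 169. ]] [[256.9 165.5]]
RL [ 447.4 -327. ] [[265.9 226.3]] [[346.2 210.3]]
RR [ 605.4 -301.9] [[311. 206.]] [[335.2 152.9]]
RL [[461.0, -311.0], [458.0, -319.0], [454.0, -326.0]]
RR [[621.0, -279.0], [616.0, -287.0], [611.0, -294.0]]
NL [[427.0, -92.0], [424.0, -101.0], [420.0, -110.0]]
top NR,NL [[ 574.5  -90.4  240. ]
 [ 413.3 -113.7  240. ]]
```

```bash
python3 - <<'E'
from h import *
a=cv2.imread("pics/top0.png");b=cv2.imread("pics/t2.png")
im=((a.astype(float)+b)/2).astype(np.uint8)
im=cv2.convertScaleAbs(im,alpha=1.8,beta=-90)
crop(im,100,130,200,225,8,"pics/c7.png")
crop(cv2.imread("pics/s2.png"),195,100,270,200,6,"pics/c8.png")
E
```

```text
(no output)
```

View pics/c7.png

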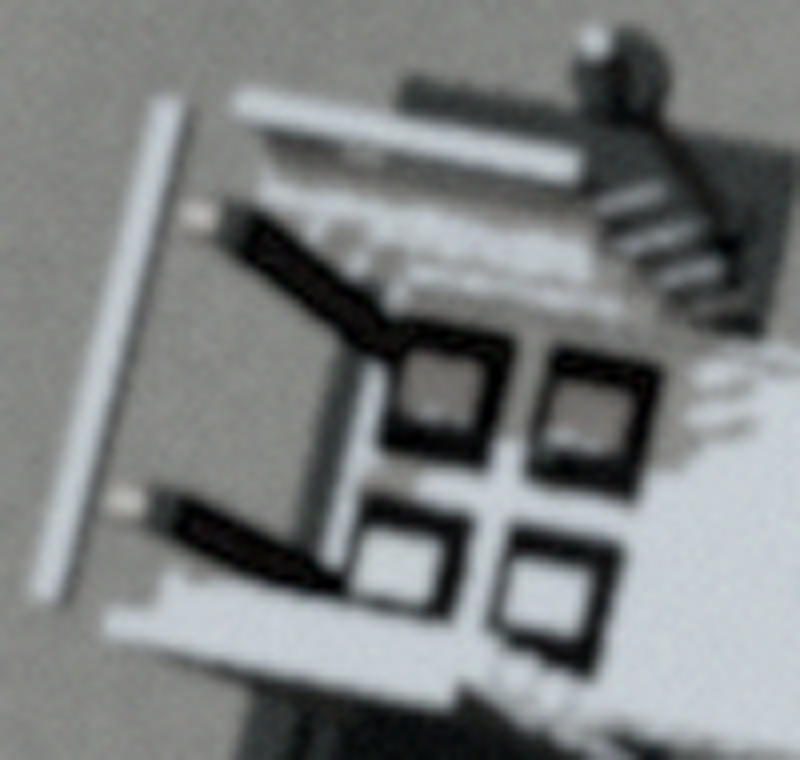

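View pics/c8.png

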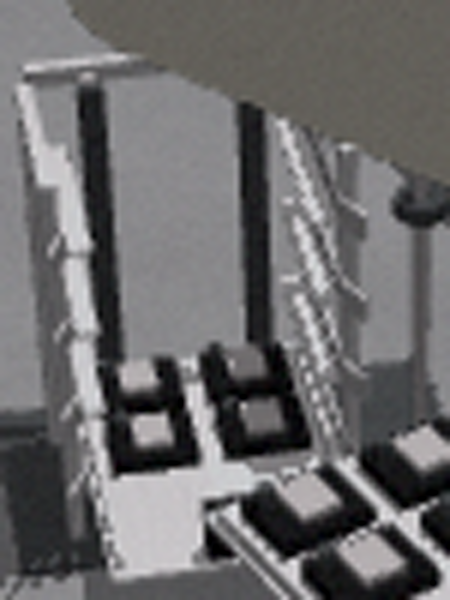

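```bash
python3 - <<'E'
from h import *
m=camera_model("top")
def w(p,z): return onz(m,np.array(p,float)/8+[100,130],z)
for z in (245,277):
    e=w([(582,150),(455,708),(235,90),(100,632)],z)
    f=(e[0]+e[1])/2;r=(e[2]+e[3])/2;d=f-r
    print(z,e.round(1)[:,:2].tolist(),"front mid",f.round(1),"rear mid",r.round(1),"ang",np.degrees(np.arctan2(-d[1],-d[0])), "width",np.linalg.norm((e[0]-e[1])[:2]),"len",np.linalg.norm(d))
for z in (245,277):
  b=w([(168,97),(46,603)],z);print("bar",b.mean(0).round(1),np.degrees(np.arctan2(*(b[0]-b[1])[1::-1]))+90,np.linalg.norm(b[0]-b[1]))
  b=w([(203,217),(127,500)],z);print("steel",b.mean(0).round(1),np.degrees(np.arctan2(*(b[0]-b[1])[1::-1]))+90,np.linalg.norm(b[0]-b[1]))
print("rod",w([(597,42)],275))
E
```

```text
245 [[621.8, 145.8], [428.0, 183.5], [644.2, 267.9], [454.4, 305.9]] front mid [524.9 164.6 245. ] rear mid [549.3 286.9 245. ] ang 78.72838803340652 width 197.40007062118784 len 124.69540378618927
277 [[613.7, 139.1], [424.8, 175.9], [635.5, 258.2], [450.5, 295.3]] front mid [519.2 157.5 277. ] rear mid [543.  276.7 277. ] ang 78.72838803340653 width 192.46566245760545 len 121.57839366320644
bar [553.1 308.2 245. ] 79.24381287218307 180.62328374717617
steel [549.4 287.9 245. ] 77.60676156447151 101.46109983847107
bar [546.8 297.4 277. ] 79.24381287218309 176.1082448059516
steel [543.1 277.7 277. ] 77.60676156447151 98.92487744628284
rod [[651.91185923 135.47341097 275.        ]]
```

arm_command(plan=[{"translation": [-2, 0.3, 0.2], "twist": 0, "gripper": 0}, {"translation": [-5, 0.6, 0.4], "twist": 0.08, "gripper": 0}, {"translation": [-8.5, 0.8, 0.6], "twist": 0.17, "gripper": 0}, {"translation": [-12, 1.1, 0.7], "twist": 0.27, "gripper": 0}, {"translation": [-14.5, 1.3, 0.8], "twist": 0.33, "gripper": 0}])

```text
clock: 4.52
eef_pos: [484.8, -157.8, 243.0]
tcp_rot: [3.131, 0.004, -1.75]
contact_force: [-0.2, -0.1, -2.3]
opening: 0.172
```

arm_command(plan=[{"translation": [-2.5, 0.9, -0.2], "twist": 0.012, "gripper": 0}, {"translation": [-5, 1.8, -0.4], "twist": 0.012, "gripper": 0}, {"translation": [-6.6, 2.3, -0.4], "twist": 0.012, "gripper": 0}, {"translation": [-7.2, 2.5, -0.4], "twist": 0.012, "gripper": 0}, {"translation": [-7.2, 2.5, -0.4], "twist": 0.012, "gripper": 0}])

```text
clock: 4.93
eef_pos: [471.6, -81.3, 245.6]
tcp_rot: [3.127, 0.004, -1.76]
contact_force: [0.1, -0.5, -2.2]
opening: 0.174
```

```bash
cat > look.py <<'E'
from h import *
import sys,pickle
n=sys.argv[1]
s=sense()
print("eef",np.round(s["eef_pos"],1),np.round(s["tcp_rot"],4),"F",np.round(s["contact_force"],2),"M",np.round(s["wrist_torque"],2),s["opening"],s["clock"])
# handle in rack frame
u=np.array([.1908,.9816]);v=np.array([-u[1],u[0]]);d=np.array(s["eef_pos"][:2])-[531.3,217.1]
print("handle rack x,y",(d@u).round(1),(d@v).round(1),"yaw err deg",np.degrees(s["tcp_rot"][2]).round(2)+101)
for c in sys.argv[2:]:
    m=camera_model(c);pickle.dump(m,open(f"{c}_{n}.pkl","wb"))
    im=grab_frame(c);cv2.imwrite(f"pics/{c}_{n}.png",im)
    if c=="top":crop(im,95,110,295,235,4,f"pics/{c}_{n}c.png")
    if c=="side":crop(im,190,90,310,235,4,f"pics/{c}_{n}c.png")
E
python3 look.py a top side
```

```text
eef [471.6 -81.3 245.6] [ 3.1272  0.0038 -1.7597] F [ 0.12 -0.51 -2.22] M [-0.3   0.12  0.01] 0.17394259111255383 4.9333
handle rack x,y -304.3 1.6 yaw err deg 0.18000000000000682
```

View pics/top_ac.png

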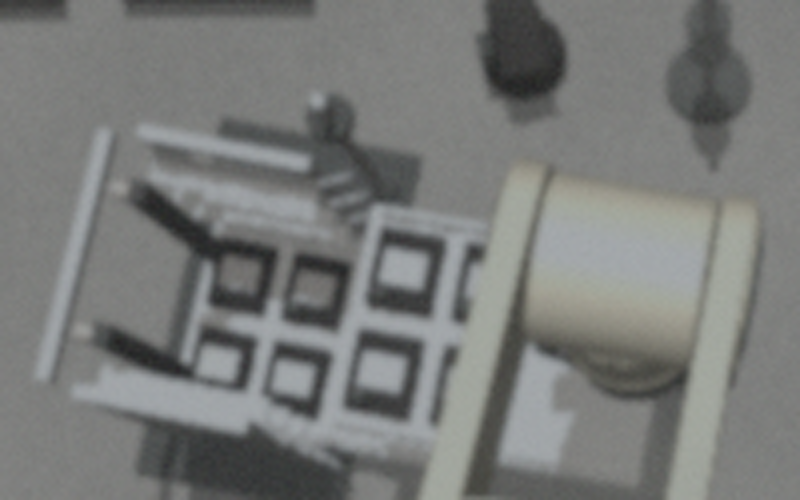

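View pics/side_ac.png

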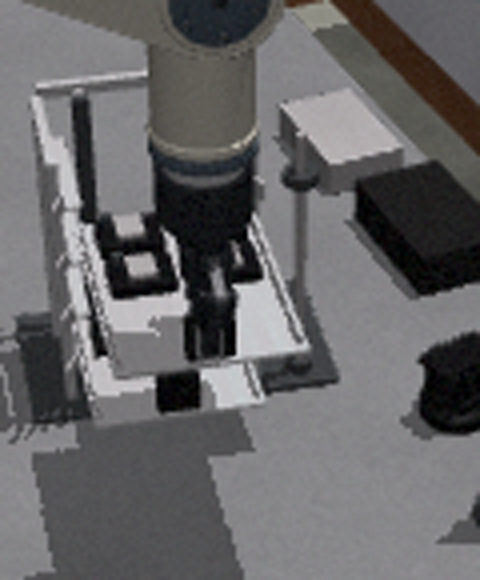

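```bash
python3 - <<'E'
from h import *
m=camera_model("top")
im=cv2.imread("pics/top_a.png");im=cv2.convertScaleAbs(im,alpha=1.8,beta=-90)
crop(im,150,150,230,240,8,"pics/c9.png")
u=np.array([.1908,.9816]);v=np.array([-u[1],u[0]])
P=onz(m,[(188,162),(95+487/4,110+228/4)],239)[:,:2]-[531.3,217.1]
print(P@u,P@v)
E
```

```text
[-101.21157772 -182.52498812] [-74.64172861 -75.53790373]
```

View pics/c9.png

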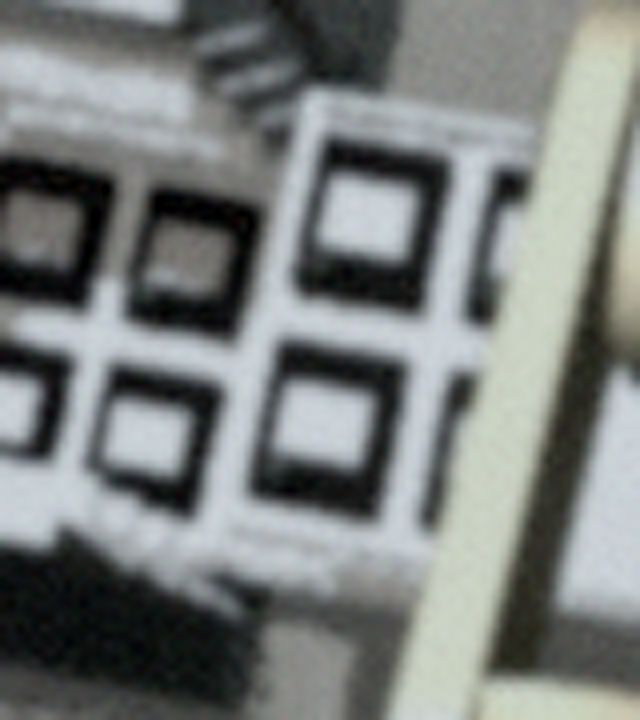

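```bash
python3 - <<'E'
from h import *
m=camera_model("top")
im=cv2.imread("pics/top_a.png");g=cv2.GaussianBlur(cv2.cvtColor(im,cv2.COLOR_BGR2GRAY),(3,3),0).astype(float)
u=np.array([.1908,.9816]);v=np.array([-u[1],u[0]]);O=np.array([531.3,217.1])
# scan across edges in rack frame at z=239
for side,(lo,hi) in {"R":(-92,-66),"L":(66,96)}.items():
    for x in range(-180,-95,8):
        ys=np.arange(lo,hi,0.5);pts=np.array([[*(O+x*u+y*v),239] for y in ys]);px=proj(m,pts).astype(np.float32)
        val=cv2.remap(g.astype(np.float32),px[:,0].reshape(1,-1),px[:,1].reshape(1,-1),cv2.INTER_LINEAR)[0]
        d=np.gradient(np.convolve(val,np.ones(5)/5,"same"))[4:-4]*(1 if side=="R" else -1);k=d.argmax();print(side,x,ys[4:-4][k],d[k].round(2))
E
```

```text
R -180 -82.5 0.78
R -172 -81.0 1.7
R -164 -82.0 1.61
R -156 -80.5 1.55
R -148 -81.5 1.6
R -140 -80.5 1.78
R -132 -81.5 1.9
R -124 -80.5 3.66
R -116 -81.5 4.37
R -108 -80.0 4.94
R -100 -79.0 3.42
L -180 75.0 0.24
L -172 83.0 1.28
L -164 92.5 1.77
L -156 91.5 1.78
L -148 92.5 2.19
L -140 91.5 2.9
L -132 90.5 3.25
L -124 92.0 4.45
L -116 91.0 4.43
L -108 89.5 3.58
L -100 88.5 2.03
```

arm_command(plan=[{"translation": [-1, 0, 0], "twist": 0.003, "gripper": 0}, {"translation": [-2, 0, 0], "twist": 0.003, "gripper": 0}, {"translation": [-3, 0, 0], "twist": 0.003, "gripper": 0}, {"translation": [-3.8, 0, 0], "twist": 0.003, "gripper": 0}, {"translation": [-3.8, 0, 0], "twist": 0.003, "gripper": 0}])

```text
clock: 5.45
eef_pos: [480.2, -44.2, 246.5]
tcp_rot: [3.129, 0.004, -1.763]
contact_force: [0.1, 0.5, -2.6]
opening: 0.172
```

```bash
python3 look.py b top wrist side
```

```text
eef [480.2 -44.2 246.5] [ 3.129   0.0038 -1.763 ] F [ 0.13  0.49 -2.57] M [-0.28  0.06  0.02] 0.1716704903940921 5.45
handle rack x,y -266.2 0.3 yaw err deg -0.010000000000005116
```

View pics/top_bc.png

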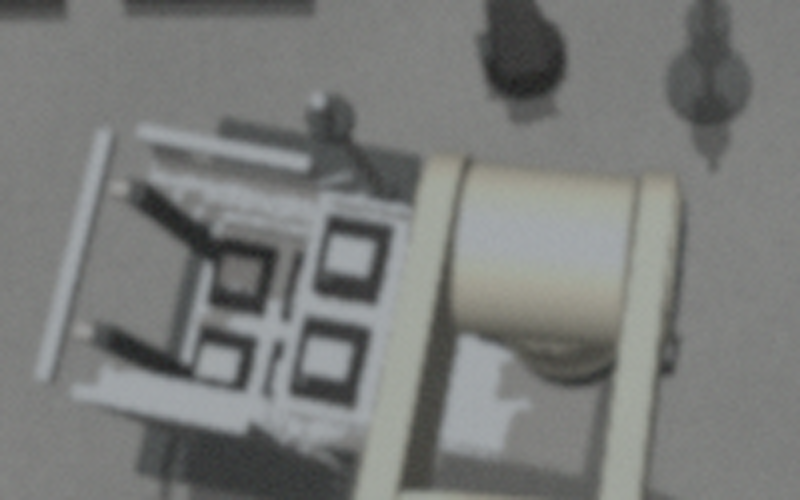

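View pics/side_bc.png

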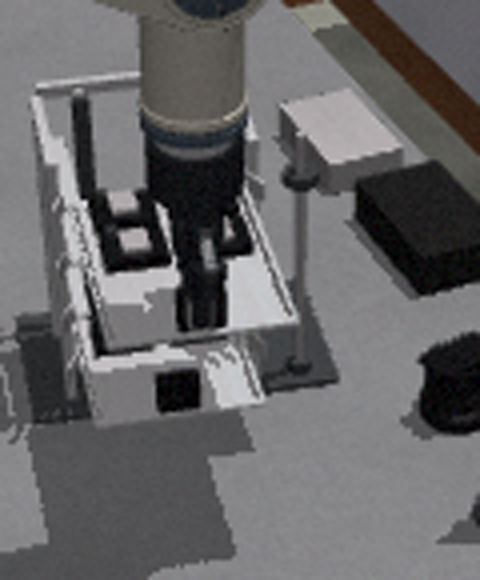

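View pics/wrist_b.png

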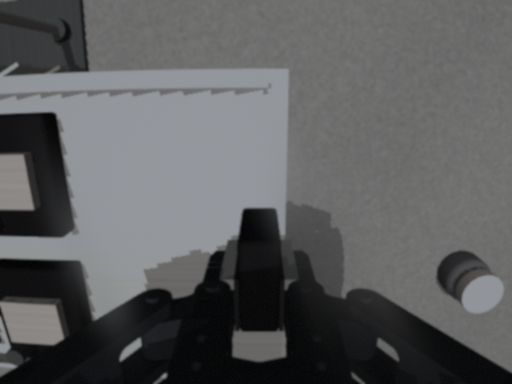

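```bash
python3 - <<'E'
from h import *
import pickle
m=pickle.load(open("wrist_b.pkl","rb"));im=cv2.imread("pics/wrist_b.png")
crop(im,0,0,110,110,7,"pics/c10.png")
u=np.array([.1908,.9816]);v=np.array([-u[1],u[0]]);O=np.array([531.3,217.1])
def rf(px,z):
    P=onz(m,px,z);d=P[:,:2]-O;return np.c_[d@u,d@v].round(1).tolist()
print("rod foot",rf([(65,31)],0),"plinth edge corner",rf([(86,70),(84,0)],0))
for z in(110,170,230,245):print(z,rf([(18,64),(58,67)],z))
print("tray edge",rf([(288,69),(0,80)],239), "rear", rf([(288,69),(287,180)],239))
E
```

```text
rod foot [[-56.6, -136.1]] plinth edge corner [[-76.2, -94.0], [-81.5, -166.4]]
110 [[-72.5, -96.0], [-107.3, -91.8]]
170 [[-114.7, -91.4], [-142.0, -88.1]]
230 [[-156.9, -86.8], [-176.7, -84.5]]
245 [[-167.5, -85.7], [-185.4, -83.5]]
tray edge [[-279.7, -81.2], [-153.3, -79.9]] rear [[-279.7, -81.2], [-280.3, -33.7]]
```

View pics/c10.png

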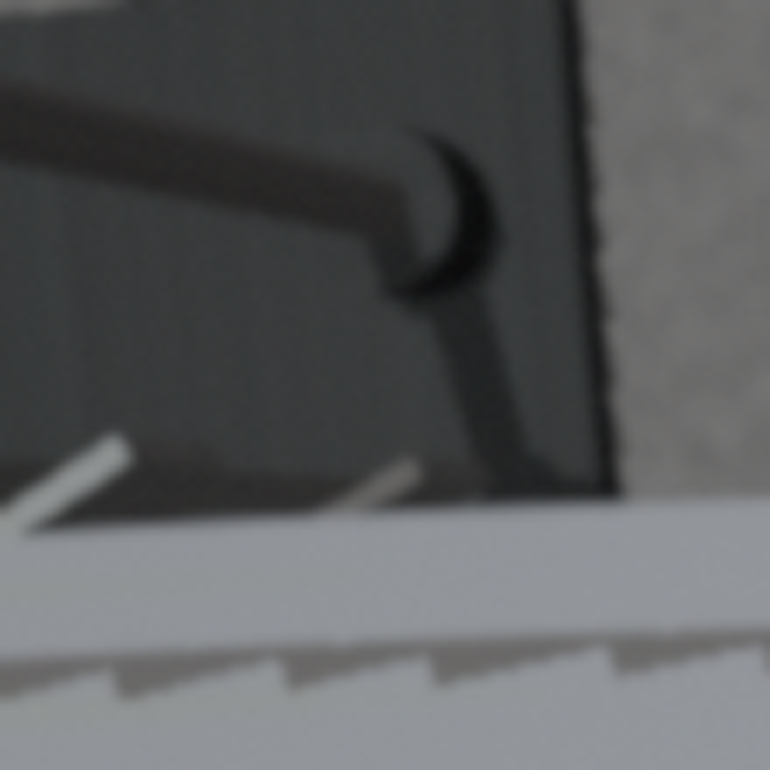

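arm_command(plan=[{"translation": [-0.6, 0, 0], "twist": 0.004, "gripper": 0}, {"translation": [-1.2, 0, 0], "twist": 0.004, "gripper": 0}, {"translation": [-1.8, 0, 0], "twist": 0.004, "gripper": 0}, {"translation": [-2.4, 0, 0], "twist": 0.004, "gripper": 0}, {"translation": [-2.8, 0, 0], "twist": 0.004, "gripper": 0}])

```text
clock: 6.02
eef_pos: [485.3, -17.2, 246.6]
tcp_rot: [3.129, 0.003, -1.767]
contact_force: [-0.1, 0.4, -2.5]
opening: 0.174
```

arm_command(plan=[{"translation": [-0.6, 0, 0], "twist": 0, "gripper": 0}, {"translation": [-1.2, 0, 0], "twist": 0, "gripper": 0}, {"translation": [-1.8, 0, 0], "twist": 0, "gripper": 0}, {"translation": [-2.4, 0, 0], "twist": 0, "gripper": 0}, {"translation": [-2.8, 0, 0], "twist": 0, "gripper": 0}])

```text
clock: 6.43
eef_pos: [490.9, 11.0, 246.7]
tcp_rot: [3.129, 0.003, -1.767]
contact_force: [0.2, 0.1, -2.7]
opening: 0.176
```

```bash
python3 look.py c top wrist side
```

```text
eef [490.9  11.  246.7] [ 3.129   0.0033 -1.7667] F [ 0.25  0.13 -2.72] M [-0.27  0.03 -0.02] 0.17620295224101098 6.4333
handle rack x,y -210.0 0.3 yaw err deg -0.21999999999999886
```

View pics/top_cc.png

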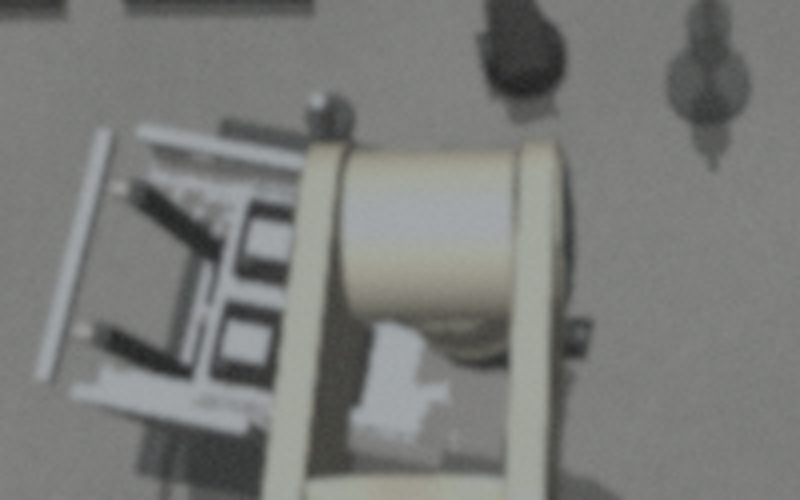

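View pics/side_cc.png

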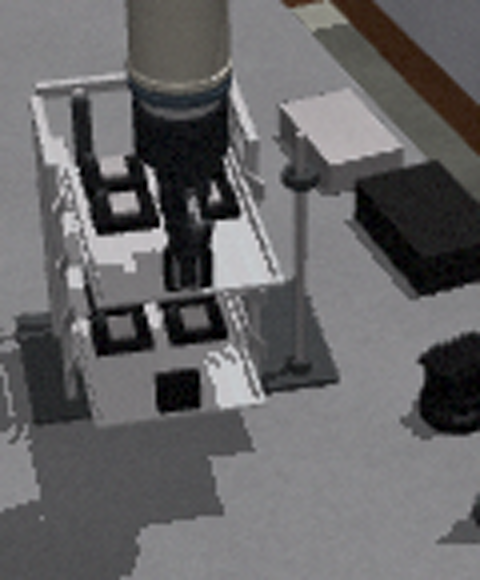

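View pics/wrist_c.png

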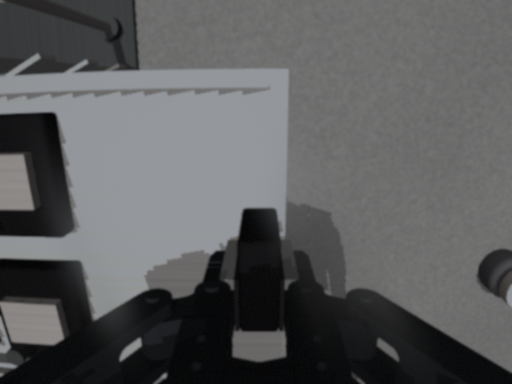

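```bash
python3 - <<'E'
from h import *
import pickle
m=pickle.load(open("wrist_c.pkl","rb"));im=cv2.imread("pics/wrist_c.png")
crop(im,0,20,150,110,5,"pics/c11.png")
u=np.array([.1908,.9816]);v=np.array([-u[1],u[0]]);O=np.array([531.3,217.1])
for px in [(40,54),(87,61),(117,66)]:
    for z in range(30,260,15):
        d=onz(m,[px],z)[0,:2]-O
        if -92<d@u<-72: print(px,z,(d@u).round(1),(d@v).round(1))
E
```

```text
(40, 54) 180 -80.2 -96.2
(40, 54) 195 -89.6 -94.7
(87, 61) 105 -72.7 -96.4
(87, 61) 120 -80.1 -95.3
(87, 61) 135 -87.4 -94.1
(117, 66) 45 -73.1 -95.2
(117, 66) 60 -79.2 -94.3
(117, 66) 75 -85.2 -93.4
(117, 66) 90 -91.2 -92.5
```

View pics/c11.png

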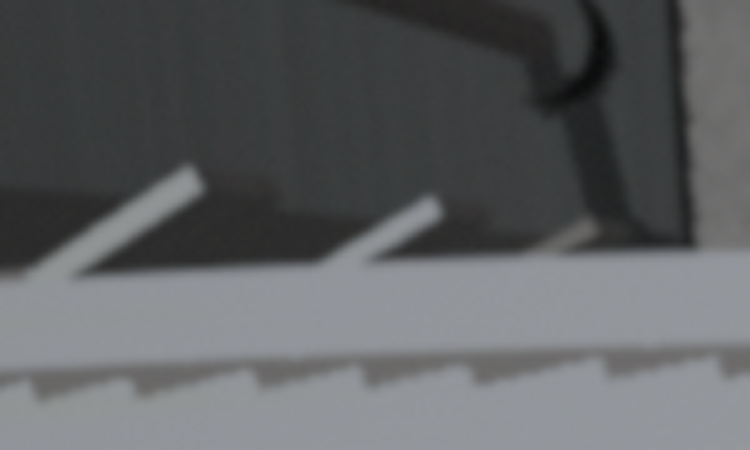

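arm_command(plan=[{"translation": [-0.6, 0, 0], "twist": 0, "gripper": 0}, {"translation": [-1.2, 0, 0.1], "twist": 0, "gripper": 0}, {"translation": [-1.8, 0, 0.2], "twist": 0, "gripper": 0}, {"translation": [-2.4, 0, 0.3], "twist": 0, "gripper": 0}, {"translation": [-2.8, 0, 0.3], "twist": 0, "gripper": 0}])

```text
clock: 7.0
eef_pos: [496.2, 38.9, 243.5]
tcp_rot: [3.129, 0.003, -1.766]
contact_force: [-0.2, -0.2, -2.0]
opening: 0.172
```

```bash
python3 look.py d wrist
```

```text
eef [496.2  38.9 243.5] [ 3.1286e+00  3.1000e-03 -1.7660e+00] F [-0.21 -0.15 -2.02] M [-0.26  0.03 -0.01] 0.17221361202743474 7.0
handle rack x,y -181.7 0.4 yaw err deg -0.18999999999999773
```

View pics/wrist_d.png

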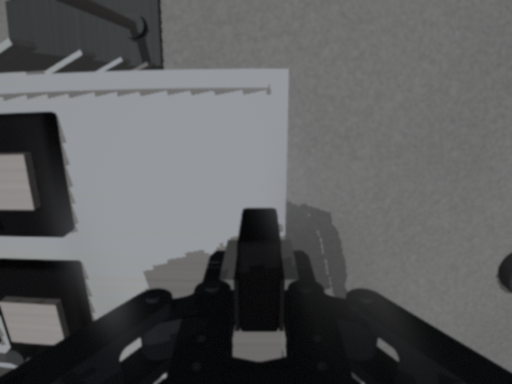

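arm_command(plan=[{"translation": [-0.2, 0, 0.05], "twist": 0, "gripper": 0}, {"translation": [-0.4, 0, 0.1], "twist": 0, "gripper": 0}, {"translation": [-0.6, 0, 0.15], "twist": 0, "gripper": 0}, {"translation": [-0.6, 0, 0.15], "twist": 0, "gripper": 0}, {"translation": [-0.6, 0, 0.15], "twist": 0, "gripper": 0}])

```text
clock: 7.47
eef_pos: [497.5, 45.1, 242.1]
tcp_rot: [3.129, 0.003, -1.766]
contact_force: [0.4, 0.5, -2.3]
opening: 0.172
```

arm_command(plan=[{"translation": [0, 0, 0.05], "twist": 0, "gripper": 0}, {"translation": [0, 0, 0.1], "twist": 0, "gripper": 0}, {"translation": [0, 0, 0.1], "twist": 0, "gripper": 0}, {"translation": [0, 0, 0.1], "twist": 0, "gripper": 0}, {"translation": [0, 0, 0.1], "twist": 0, "gripper": 0}])

```text
clock: 7.88
eef_pos: [497.5, 45.0, 241.2]
tcp_rot: [3.129, 0.003, -1.766]
contact_force: [-0.7, -0.6, -0.9]
opening: 0.171
```

arm_command(plan=[{"translation": [-0.2, 0, 0], "twist": 0, "gripper": 0}, {"translation": [-0.4, 0, 0], "twist": 0, "gripper": 0}, {"translation": [-0.6, 0, 0], "twist": 0, "gripper": 0}, {"translation": [-0.8, 0, 0], "twist": 0, "gripper": 0}, {"translation": [-0.9, 0, 0], "twist": 0, "gripper": 0}])

```text
clock: 8.3
eef_pos: [499.4, 54.2, 241.2]
tcp_rot: [3.129, 0.003, -1.766]
contact_force: [0.2, -0.3, -0.9]
opening: 0.174
```

arm_command(plan=[{"translation": [-0.05, 0, 0], "twist": 0, "gripper": 0}, {"translation": [-0.1, 0, 0], "twist": 0, "gripper": 0}, {"translation": [-0.15, 0, 0], "twist": 0, "gripper": 0}, {"translation": [-0.2, 0, 0], "twist": 0, "gripper": 0}, {"translation": [-0.2, 0, 0], "twist": 0, "gripper": 0}])

```text
clock: 8.72
eef_pos: [499.8, 56.2, 241.2]
tcp_rot: [3.129, 0.004, -1.766]
contact_force: [-0.8, -0.3, -0.9]
opening: 0.174
```

arm_command(plan=[{"translation": [-0.05, 0, 0], "twist": 0, "gripper": 0}, {"translation": [-0.1, 0, 0], "twist": 0, "gripper": 0}, {"translation": [-0.15, 0, 0], "twist": 0, "gripper": 0}, {"translation": [-0.2, 0, 0], "twist": 0, "gripper": 0}, {"translation": [-0.2, 0, 0], "twist": 0, "gripper": 0}])

```text
clock: 9.13
eef_pos: [500.2, 58.3, 241.3]
tcp_rot: [3.129, 0.004, -1.766]
contact_force: [-0.5, 0.3, -1.7]
opening: 0.168
```

arm_command(plan=[{"translation": [-0.05, 0, 0], "twist": 0, "gripper": 0}, {"translation": [-0.1, 0, 0], "twist": 0, "gripper": 0}, {"translation": [-0.15, 0, 0], "twist": 0, "gripper": 0}, {"translation": [-0.2, 0, 0], "twist": 0, "gripper": 0}, {"translation": [-0.2, 0, 0], "twist": 0, "gripper": 0}])

```text
clock: 9.55
eef_pos: [500.6, 60.4, 241.2]
tcp_rot: [3.129, 0.004, -1.766]
contact_force: [-1.2, 0.0, -2.2]
opening: 0.173
```

arm_command(plan=[{"translation": [-0.05, 0, 0], "twist": 0, "gripper": 0}, {"translation": [-0.1, 0, 0], "twist": 0, "gripper": 0}, {"translation": [-0.15, 0, 0], "twist": 0, "gripper": 0}, {"translation": [-0.2, 0, 0], "twist": 0, "gripper": 0}, {"translation": [-0.2, 0, 0], "twist": 0, "gripper": 0}])

```text
clock: 9.97
eef_pos: [500.9, 62.2, 241.2]
tcp_rot: [3.129, 0.003, -1.766]
contact_force: [-1.3, -1.2, -0.6]
opening: 0.178
```

```bash
python3 look.py e wrist side
```

```text
eef [500.9  62.2 241.2] [ 3.1287  0.0032 -1.7656] F [-1.28 -1.25 -0.58] M [-0.39  0.09 -0.04] 0.17788910816337303 9.9667
handle rack x,y -157.9 0.3 yaw err deg -0.1599999999999966
```

View pics/wrist_e.png

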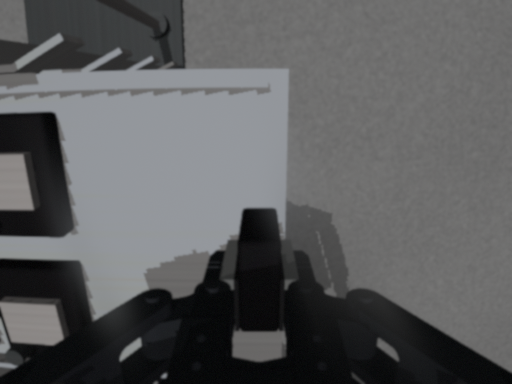

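View pics/side_ec.png

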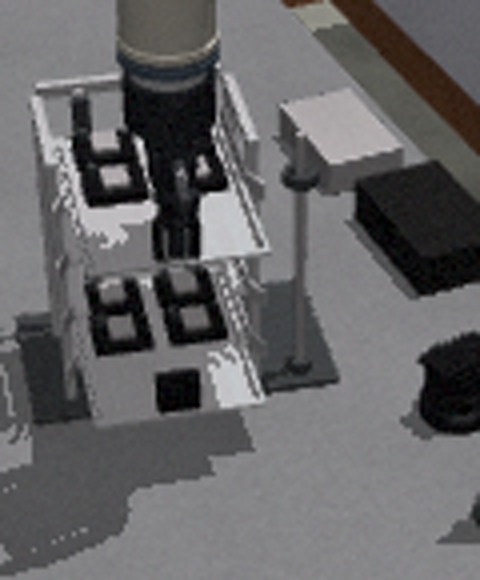

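arm_command(plan=[{"translation": [-0.05, 0, 0], "twist": 0, "gripper": 0}, {"translation": [-0.1, 0, 0], "twist": 0, "gripper": 0}, {"translation": [-0.15, 0, 0], "twist": 0, "gripper": 0}, {"translation": [-0.2, 0, 0], "twist": 0, "gripper": 0}, {"translation": [-0.2, 0, 0], "twist": 0, "gripper": 0}])

```text
clock: 10.48
eef_pos: [500.5, 62.5, 241.1]
tcp_rot: [3.128, -0.0, -1.766]
contact_force: [-4.5, -11.5, 1.8]
opening: 0.174
```

arm_command(plan=[{"translation": [-0.17, 0, 0], "twist": 0, "gripper": 0}, {"translation": [-0.17, 0, 0], "twist": 0, "gripper": 0}, {"translation": [-0.17, 0, 0], "twist": 0, "gripper": 0}, {"translation": [-0.17, 0, 0], "twist": 0, "gripper": 0}, {"translation": [-0.17, 0, 0], "twist": 0, "gripper": 0}])

```text
clock: 10.9
eef_pos: [500.3, 62.5, 241.3]
tcp_rot: [3.127, -0.003, -1.766]
contact_force: [-2.9, -11.8, 3.0]
opening: 0.17
```

```bash
python3 look.py f top side wrist
```

```text
eef [500.3  62.5 241.3] [ 3.1273e+00 -2.9000e-03 -1.7659e+00] F [ -2.93 -11.77   3.01] M [-1.38  0.24 -0.24] 0.16953988457937152 10.9
handle rack x,y -157.6 0.9 yaw err deg -0.18000000000000682
```

View pics/top_fc.png

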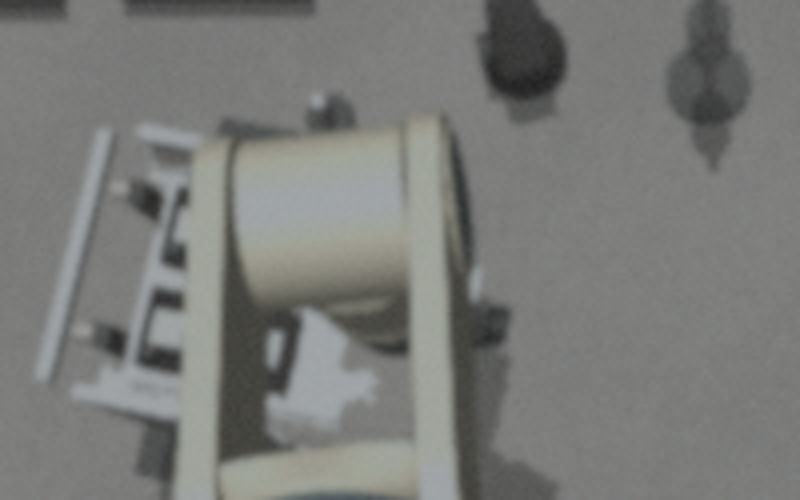

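View pics/wrist_f.png

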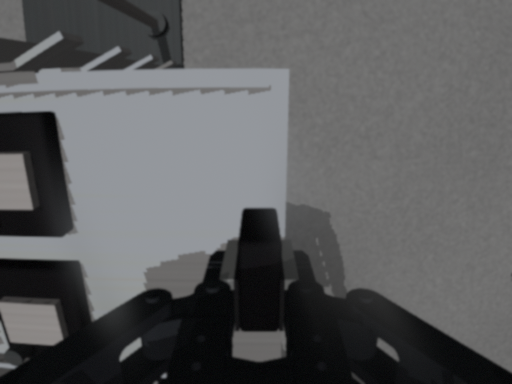

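```bash
python3 - <<'E'
from h import *
im=cv2.convertScaleAbs(cv2.imread("pics/top_f.png"),alpha=1.7,beta=-70)
crop(im,100,135,160,220,8,"pics/c12.png")
m=camera_model("top")
u=np.array([.1908,.9816]);v=np.array([-u[1],u[0]]);O=np.array([531.3,217.1])
for y in (-40,0,40):
  for x in (44,48,52,56,60): print(y,x,((proj(m,[*(O+x*u+y*v),234])[0]-[100,135])*8).round(0))
E
```

```text
-40 44 [279. 240.]
-40 48 [268. 238.]
-40 52 [257. 235.]
-40 56 [246. 233.]
-40 60 [235. 231.]
0 44 [253. 351.]
0 48 [242. 348.]
0 52 [231. 346.]
0 56 [219. 344.]
0 60 [208. 342.]
40 44 [226. 463.]
40 48 [215. 461.]
40 52 [204. 458.]
40 56 [192. 456.]
40 60 [181. 454.]
```

View pics/c12.png

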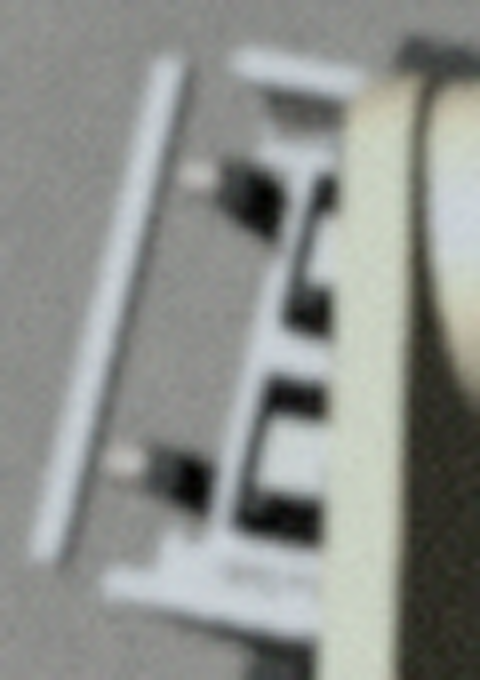

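arm_command(plan=[{"translation": [-0.04, 0, 0.02], "twist": 0, "gripper": 0}, {"translation": [-0.02, 0, 0.04], "twist": 0, "gripper": 0}, {"translation": [-0.02, 0, 0.05], "twist": 0, "gripper": 0}, {"translation": [-0.02, 0, 0.05], "twist": 0, "gripper": 0}, {"translation": [-0.02, 0, 0.05], "twist": 0, "gripper": 0}])

```text
clock: 11.47
eef_pos: [500.5, 62.3, 241.2]
tcp_rot: [3.128, -0.003, -1.766]
contact_force: [-3.3, -6.1, 3.4]
opening: 0.17
```

arm_command(plan=[{"translation": [0, 0, 0], "twist": 0, "gripper": 0.2}, {"translation": [0, 0, 0], "twist": 0, "gripper": 0.3}, {"translation": [0, 0, 0], "twist": 0, "gripper": 0.5}, {"translation": [0, 0, 0], "twist": 0, "gripper": 0.7}, {"translation": [0, 0, 0], "twist": 0, "gripper": 0.7}], squeeze=20)

```text
clock: 11.88
eef_pos: [500.6, 62.5, 241.1]
tcp_rot: [3.128, -0.003, -1.766]
contact_force: [-0.9, -0.8, 0.5]
opening: 0.691
```

arm_command(plan=[{"translation": [0, 0, 0], "twist": 0, "gripper": 0.7}, {"translation": [0, 0, 0], "twist": 0, "gripper": 0.7}, {"translation": [0, 0, 0], "twist": 0, "gripper": 0.7}, {"translation": [0, 0, 0], "twist": 0, "gripper": 0.7}, {"translation": [0, 0, 0], "twist": 0, "gripper": 0.7}])

```text
clock: 12.3
eef_pos: [500.6, 62.5, 241.1]
tcp_rot: [3.128, -0.003, -1.766]
contact_force: [-0.2, -0.4, 0.2]
opening: 0.698
```

```bash
python3 look.py g wrist top
```

```text
eef [500.6  62.5 241.1] [ 3.1279e+00 -3.0000e-03 -1.7661e+00] F [-0.22 -0.41  0.19] M [ 0.   -0.04 -0.02] 0.6979531521645794 12.3
handle rack x,y -157.6 0.7 yaw err deg -0.18999999999999773
```

View pics/wrist_g.png

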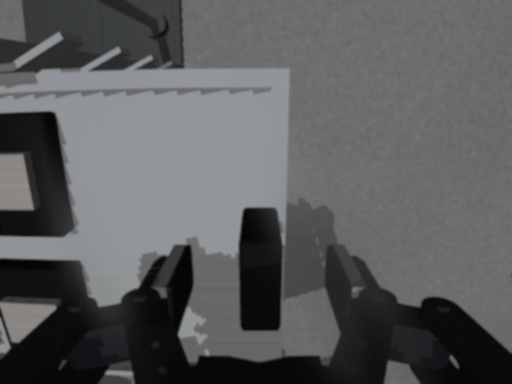

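Tray is free, the handle (240–280, 207–330 px) stands clear between the open fingers and has not moved. Raise straight up, then back off.

arm_command(plan=[{"translation": [0, 0, -1], "twist": 0, "gripper": 0.7}, {"translation": [0, 0, -3], "twist": 0, "gripper": 0.7}, {"translation": [0, 0, -6], "twist": 0, "gripper": 0.7}, {"translation": [0, 0, -9], "twist": 0, "gripper": 0.7}, {"translation": [0, 0, -11], "twist": 0, "gripper": 0.7}])

```text
clock: 12.82
eef_pos: [502.7, 62.6, 354.7]
tcp_rot: [3.131, -0.002, -1.766]
contact_force: [1.5, -0.0, 0.1]
opening: 0.699
```

arm_command(plan=[{"translation": [4, 0, 0], "twist": 0, "gripper": 0.7}, {"translation": [8, 0, 0], "twist": 0, "gripper": 0.7}, {"translation": [12, 0, 0], "twist": 0, "gripper": 0.7}, {"translation": [16, 0, 0], "twist": 0, "gripper": 0.7}, {"translation": [18, 0, 0], "twist": 0, "gripper": 0.7}])

```text
clock: 13.23
eef_pos: [466.8, -117.2, 356.2]
tcp_rot: [3.132, -0.004, -1.767]
contact_force: [0.5, 0.1, -0.8]
opening: 0.7
```

arm_command(plan=[{"translation": [4, 0, 0], "twist": 0, "gripper": 0.7}, {"translation": [8, 0, 0], "twist": 0, "gripper": 0.7}, {"translation": [10, 0, 0], "twist": 0, "gripper": 0.7}, {"translation": [11, 0, 0], "twist": 0, "gripper": 0.7}, {"translation": [11, 0, 0], "twist": 0, "gripper": 0.7}])

```text
clock: 13.65
eef_pos: [444.9, -226.6, 357.1]
tcp_rot: [3.132, -0.004, -1.77]
contact_force: [0.1, -0.5, -0.2]
opening: 0.699
```

```bash
python3 look.py h top side; python3 - <<'E'
from h import *
im=cv2.convertScaleAbs(cv2.imread("pics/top_h.png"),alpha=1.5,beta=-60)
crop(im,100,125,225,235,6,"pics/c13.png")
E
```

```text
eef [ 444.9 -226.6  357.1] [ 3.1322 -0.0039 -1.7698] F [ 0.09 -0.46 -0.22] M [ 0.01  0.02 -0.01] 0.6992762574624831 13.65
handle rack x,y -452.0 0.1 yaw err deg -0.4000000000000057
```

View pics/c13.png

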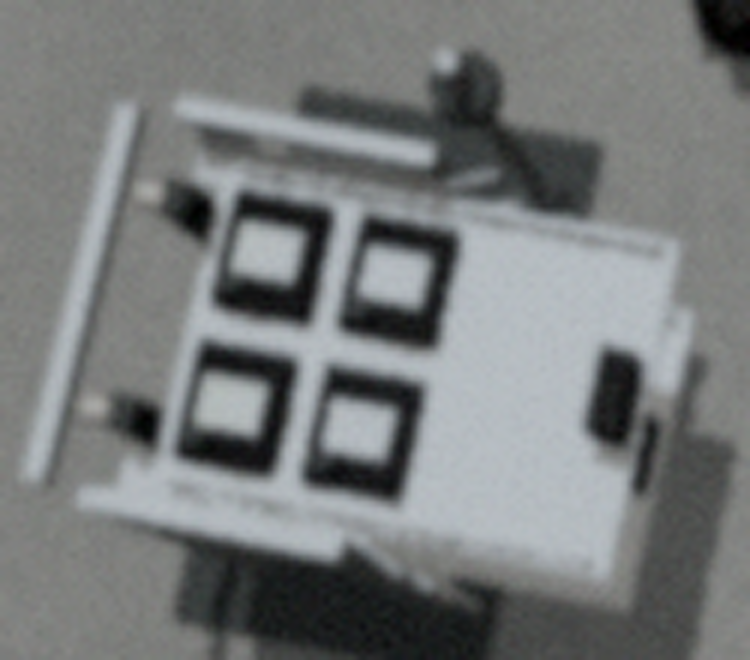

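View pics/side_hc.png

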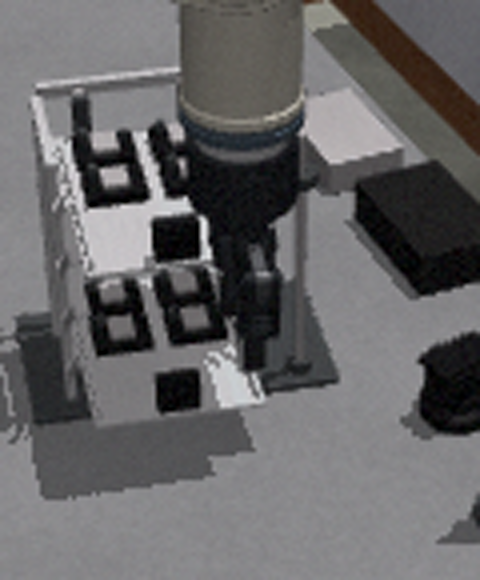

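View pics/top_h.png

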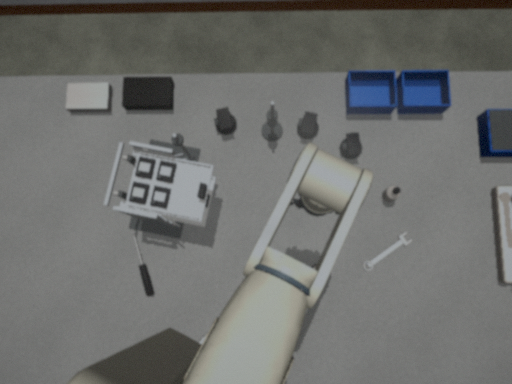

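```bash
python3 - <<'E'
from h import *
m=camera_model("top");ms=camera_model("side")
u=np.array([.1908,.9816]);v=np.array([-u[1],u[0]]);O=np.array([531.3,217.1])
P=onz(m,np.array([(680,240),(608,578)])/6+[100,125],234)[:,:2]-O
print(np.c_[P@u,P@v], np.linalg.norm(P[0]-P[1]))
for z in (174,234): print(z,[(proj(ms,[*(O+x*u+y*v),z])[0]-[190,90])*4 for x,y in((-169.6,80),(-169.6,-80))])
E
```

```text
[[-171.28187482  -80.26020643]
 [-171.17802262   79.13222746]] 159.39699466695694
174 [array([ 88.04095643, 332.56035246]), array([267.5706418 , 307.45771337])]
234 [array([ 83.50900812, 276.55853444]), array([267.15426678, 251.69734784])]
```

```bash
python3 -c "
from rig import job
print(job.sign_off())"
```

```text
the job is handed in; nothing more can be done
None
```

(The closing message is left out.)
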